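Refit the spring of a phone-board holder

TASK

The tension spring has come off the board holder and lies on its rest. Push its hook pin down into the slot of the sliding jaw's tab first, feeling gently for the slot, then stretch the spring and put its loop over the headed post, letting it settle round the shank under the head, so that the spring alone holds the jaw shut on the board. Don't force the pin or loop down, don't overstretch the spring (33 mm is too much), and leave the other things where they are.

Things in the scene. Friction and masses are not known exactly. Their poses are not given: they have to be found in the camera images.
- holder: Fixed board holder: grey base 250 x 150 x 10 mm. Origin: centre of the underside; x from the sliding jaw to the headed post, z up. The spring lies on the line y = +40 mm, on an aluminium bed 44 mm wide (x -60 to 40 mm), then on the fixed jaw (x 40 to 110 mm). Bed, jaws and tab are all level, 26 mm above the underside; only the post (and a loose standoff 70 mm aside) stands higher.
- jaw_tab (a point): Middle of the sliding jaw's tab seat, at the height of the tab's top; axes as holder. Tab: steel plate 30 (x) x 44 (y) x 15 mm with one slot right through, 10 mm in x, 7 mm in y, edges hardly broken. It may be clamped off-centre: the slot's centre has this x but lies anywhere up to 10 mm to either side in y, unmeasured. It does not give way in y; the jaw slides along x against 1.5 N.
- post (a point): Foot of the steel post, at the height of the fixed jaw's top; axes as holder. Shank 7 mm in diameter, 13 mm tall, then a flat round head 12 mm in diameter, 3 mm thick (13 to 16 mm above this point).
- jaw (a joint): Opening of the sliding jaw, m: 0 is shut on the board; it starts 4 to 11 mm open and opens in the holder's -x. When shut, jaw_tab and post are 170 mm apart. The spring's pull (over 3 N) draws it shut.
- spring: Loose steel tension spring, 0.1 kg. Origin: on the hook pin's axis, level with the ferrules' underside (flat on the bed when fitted); x from hook to loop, z up; its axis is at z = 8 mm. Hook: 5 mm wire, turning straight down at x = 0, round tip at z = -14 mm. Hook ferrule: block 24 x 16 (y) x 16 mm, x 14 to 38 mm. Coil 15 mm thick. Loop ferrule: same block, x 98 to 122 mm unstretched.
- hook_tip (a point): Lowest point of the spring's hook pin; axes as the spring's.
- loop (a point): Centre of the loop at the spring's far end, on its axis (142 mm from the pin's axis unstretched); axes as the spring's. A flat level ring of 5 mm wire, inner diameter 18 mm, outer 28 mm. The middle of the loop ferrule lies 32 mm from it towards the hook. It moves as the spring stretches.
- loop_end (a joint): Stretch of the spring, m: 0 at rest, about 0.020 when fitted; it then pulls with about 8 N (3 N initial tension plus 0.25 N per mm). More than 0.033 ruins it.
- spring_rest: Fixed grey block 110 x 44 x 20 mm on which the spring lies at the start along the block's x, ferrules flat, the hook pin hanging free beyond the block's -x end. Origin: centre of the underside.
- phone: black phone, 150 x 72 x 8 mm; leave alone
- parts_tray: white divided parts tray, 90 x 70 x 22 mm; leave alone
- screwdriver: screwdriver with black handle, 150 mm; leave alone
- tweezers: steel tweezers, 120 mm; leave alone
- flux_bottle: small flux bottle, 75 mm tall; leave alone
- solder_reel: reel of solder, 54 mm across, 31 mm tall, on its flat; leave alone
- standoff: small brass standoff, 12 mm across, 12 mm tall, on the plain far end of the holder's fixed jaw; leave alone
Things that resemble listed ones, but are neither listed nor needed, are in the scene too. What is shaped like the spring but brown or orange is not meant.

How it is judged:
By the outcome, as a careful person would: the job done as asked, in the order asked, and still so for the second after the job is handed in, with the robot touching nothing.
It also fails if it takes over 64 s, if anything falls off the work surface, if the arm or the gripper's body presses on something with over 40 N, if the wrist force passes 120 N, or if a joint passes its speed limit or range.

ROBOT

A 6-joint arm with a two-finger parallel gripper is mounted at the origin on the work surface. World frame = base frame: x ahead of the robot, y to its left, z up, the work surface at z = 0. Lengths are in m, angles in rad, forces in N, time in s.
With the tool pointing down it reaches from about 0.375 to 0.9 m from the base axis. Payload 3.1 kg.
Tool frame: the origin (TCP) lies between the finger pads; the fingertips stand 22 mm ahead of it and the grasp point (between the pads) lies 3 mm ahead of it; z points along the fingers, y is the line along which they close (so a half turn about z gives the same grasp; the last joint's range is limited). The gripper opens to 87 mm and grips with 3 to 60 N. Pads are 19 mm wide; open, the fingers measure 117 mm over their backs; the gripper's body (75 mm by 190 mm) begins 51 mm behind the grasp point.
Start: joints at [-1.288, 0.527, 1.433, -0, 1.181, -0.178], TCP at [0.278, -0.559, 0.245] pointing down, gripper open.
Joint ranges: [-3.08, 3.08], [-0.75, 2.2], [0.22, 2.44], [-1.43, 4.57], [0, 2.65], [-2.85, 2.85]. Speed limits (rad/s): [2.79, 2.79, 3.14, 3.14, 3.14, 3.14].

INTERFACE

Orientations are given as a unit quaternion [x, y, z, w].
In Python, from rig import get_obs, camera, get_calibration, hand_in, cut_out gives the robot as it stands.
- The arm moves only by the shell command python3 -m inch 'ROWS' [OPENING] [FORCE]. ROWS is JSON, one flat list of numbers, 6 for each row, row after row: the shift along the tool's x, y, z scaled (see below), then the turn, a rotation vector about the tool's x, y, z scaled (see below). A call has 1 to 20 rows; each row is the pose to reach, as a shift and turn from the pose commanded when the call began, along the tool's axes at that moment; what a row does not reach only later rows make up. The controller multiplies each number of a shift by 0.08 m and each number of a turn by 90 degrees. A row lasts 1/12 s, in which the tool goes at most 41.7 mm and 7.16 degrees, less where a joint would pass 70% of its speed; a pose out of reach is approached as far as the arm can. A call with a number of a shift or a turn outside -1 to 1 is refused whole. A call with a gripper value outside its range is refused whole. OPENING is the finger opening in mm, from 0 to 87, set as the call begins (- or left out, the last holds). The fingers move at their own pace and stop on an object; FORCE is the grip in N (left out, the last holds). Time passes only in rows, so rows that repeat a pose let the fingers close. It gives the time, the measured TCP pose, the force, the opening and the grip force at its end, in the units of the state.
- get_obs(): the state, without advancing time (a new reading comes with each control period).
- camera(name): name is "scene" or "top"; returns the picture (420x560x3 uint8, red, green, blue); there is no depth.
- get_calibration(name): a dict with "vertical_fov" (degrees; the focal length in pixels is half the picture's height over the tangent of half this angle, whatever the lens; pixels are square), "cx", "cy" (the principal point, pixels), "D" ([k1, k2, p1, p2, k3] as OpenCV has them; the pictures are not rectified), "T" (4x4, takes a point from camera to world coordinates). Camera axes: x right, y down, z forward; pixel columns grow to the right and rows downward; lengths in m; the calibration is good to about 2 mm. A picture is of the moment at which its call begins. get_calibration takes no time and is no camera call.
- hand_in(): hands the job in; it is judged then, once.
Trained networks look in the newest picture that a camera, given by its name, has taken for a name from the list of things; names that differ only in an ending like _2 or _b are one class to them, and where a whole thing is asked for, a point or a joint stands for the part that bears it (a point fixed in the world has none). Each returns a list of dicts, best first, with "conf" (0 to 1); they miss things now and then, are a little off and sometimes report something else, mostly with a low value. They report only what shows in the picture. A call takes as long as a camera call. They do not tell look-alikes from the thing itself.
- cut_out(camera, thing): "region" (420x560 bool, what is visible of it) and "bbox" ([left, top, right, bottom] in pixels, round what is visible of it).
The state is a dict: "time": time; "q": joint angles; "joint_velocities": joint speeds; "joint_torque": joint torques, N m; "position": TCP position; "tool_rot": TCP orientation; "ft_force": force on the tool from outside, world axes, zero at the start; "moment": the same for the moment, N m; "grip_width": finger opening in m; "grip_force": force on a finger pad.
Only numpy, scipy, OpenCV 4.12 (cv2) and the standard library are available. Lean on these libraries where they do the work, as an engineer would, in place of code of your own. Each camera call takes 0.05 s, during which the arm holds its last target. There are 200 camera calls.

## Working session

There is one attempt and no reset: what is moved stays moved. The work goes in short steps, Python scripts to look and compute and a shell command to move; the robot and the scene stay as the last step left them, time stands still between calls to the robot, and variables do not carry over. Pictures are saved under pics/ and viewed, at most 10 in all, crops included, and the job is handed in when it is done.

```bash
ls; mkdir -p pics
python3 - <<'E'
from rig import *
import cv2
for n in("scene","top"):
    im=camera(n); cv2.imwrite(f"pics/{n}0.png",im[:,:,::-1])
    c=get_calibration(n); print(n,c)
o=get_obs();print(o)
E
```

```text
pics
scene {'vertical_fov': 48.482550709789066, 'cx': 282.02283488876054, 'cy': 205.56891926360623, 'D': array([-0.12902407,  0.        ,  0.        ,  0.        ,  0.        ]), 'T': array([[-0.35371056,  0.6082577 , -0.71057119,  1.32386742],
       [ 0.93534464,  0.23357641, -0.26565477,  0.37502013],
       [ 0.00438611, -0.75859385, -0.65154902,  0.79198193],
       [ 0.        ,  0.        ,  0.        ,  1.        ]])}
top {'vertical_fov': 49.785158246788775, 'cx': 270.7173880367226, 'cy': 201.52700428645878, 'D': array([-0.07529105,  0.        ,  0.        ,  0.        ,  0.        ]), 'T': array([[-0.01443432, -0.98089156,  0.19401905,  0.33428017],
       [-0.99971933,  0.01780312,  0.01563074,  0.04776329],
       [-0.01878621, -0.19373897, -0.98087323,  1.1484382 ],
       [ 0.        ,  0.        ,  0.        ,  1.        ]])}
{'time': 0.1, 'q': array([-1.28751221e+00,  5.28371822e-01,  1.43374975e+00,  1.27305003e-05,
        1.18138313e+00, -1.78521760e-01]), 'joint_velocities': array([ 0.00072754, -0.00271326, -0.00218375,  0.00127651,  0.00150768,
        0.00044204]), 'joint_torque': array([-8.58363746e-04, -4.40985453e+01, -1.77150428e+01,  6.34462922e-02,
        5.33335574e-02, -4.92866479e-05]), 'position': array([ 0.27832561, -0.55893796,  0.24367805]), 'tool_rot': array([ 9.73460258e-01,  2.28854130e-01, -4.41764253e-05, -9.55020313e-04]), 'ft_force': array([ 0.24164857, -0.5458307 , -0.08439569]), 'moment': array([-0.00225339, -0.03770461, -0.02204831]), 'grip_force': 0.0, 'grip_width': 0.08721077363343652}
```

View pics/scene0.png

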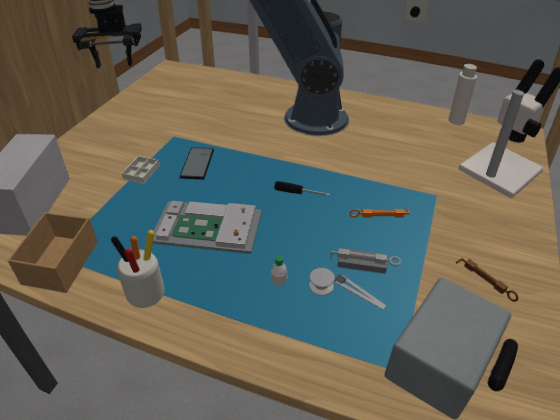

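View pics/top0.png

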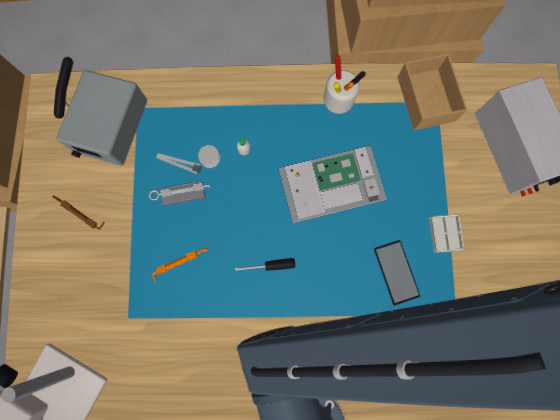

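```bash
cat > h.py <<'E'
import numpy as np, cv2
from rig import *
from scipy.spatial.transform import Rotation as R
def K(n):
    c=get_calibration(n); f=210/np.tan(np.radians(c["vertical_fov"]/2))
    return np.array([[f,0,c["cx"]],[0,f,c["cy"]],[0,0,1]]),c["D"],c["T"]
def px2w(n,uv,z):
    k,d,T=K(n); p=cv2.undistortPoints(np.array(uv,float).reshape(-1,1,2),k,d)[:,0]
    r=np.c_[p,np.ones(len(p))]@T[:3,:3].T; o=T[:3,3]
    return o+r*((z-o[2])/r[:,2])[:,None]
def w2px(n,P):
    k,d,T=K(n); Ti=np.linalg.inv(T)
    return cv2.projectPoints(np.array(P,float).reshape(-1,1,3),cv2.Rodrigues(Ti[:3,:3])[0],Ti[:3,3],k,d)[0][:,0]
def rows(target,Rt=None):
    o=get_obs(); r=R.from_quat(o["tool_rot"])
    s=r.inv().apply(np.array(target)-o["position"])/0.08
    t=(r.inv()*Rt).as_rotvec()/(np.pi/2) if Rt is not None else np.zeros(3)
    return np.round(np.r_[s,t],3)
E
python3 - <<'E'
from h import *
for n in("scene","top"):
  for t in("holder","spring","spring_rest","post","standoff","jaw","loop_end","hook_tip","loop","phone","parts_tray","screwdriver","tweezers","flux_bottle","solder_reel"):
    try: print(n,t,[(round(d["conf"],2),np.round(d["bbox"]).tolist(),int(d["region"].sum())) for d in cut_out(n,t)])
    except Exception as e: print(n,t,e)
E
```

```text
scene holder [(0.85, [154.0, 198.0, 263.0, 254.0], 4447), (0.22, [154.0, 202.0, 182.0, 240.0], 507)]
scene spring [(0.89, [337.0, 248.0, 389.0, 265.0], 379), (0.68, [353.0, 207.0, 409.0, 220.0], 341), (0.61, [466.0, 256.0, 515.0, 302.0], 372)]
scene spring_rest []
scene post [(0.6, [156.0, 203.0, 260.0, 255.0], 4502)]
scene standoff []
scene jaw [(0.67, [160.0, 200.0, 186.0, 239.0], 516), (0.61, [351.0, 253.0, 403.0, 268.0], 255), (0.31, [271.0, 256.0, 285.0, 286.0], 362)]
scene loop_end [(0.74, [350.0, 209.0, 394.0, 218.0], 213), (0.55, [365.0, 251.0, 400.0, 266.0], 187), (0.49, [494.0, 280.0, 519.0, 300.0], 160)]
scene hook_tip [(0.83, [350.0, 209.0, 408.0, 219.0], 327), (0.79, [458.0, 256.0, 518.0, 300.0], 566), (0.71, [331.0, 247.0, 402.0, 268.0], 557)]
scene loop [(0.69, [477.0, 272.0, 519.0, 300.0], 165), (0.61, [351.0, 207.0, 397.0, 220.0], 259), (0.53, [354.0, 252.0, 403.0, 265.0], 286)]
scene phone [(0.55, [179.0, 148.0, 214.0, 177.0], 795)]
scene parts_tray [(0.97, [123.0, 156.0, 156.0, 183.0], 608)]
scene screwdriver [(0.73, [276.0, 179.0, 326.0, 195.0], 354)]
scene tweeze
[... 1136 characters left out ...]
82, [51.0, 196.0, 103.0, 228.0], 345), (0.68, [157.0, 247.0, 207.0, 273.0], 297), (0.19, [278.0, 146.0, 386.0, 221.0], 5617)]
top loop [(0.48, [54.0, 194.0, 86.0, 218.0], 189), (0.45, [149.0, 188.0, 184.0, 200.0], 138), (0.35, [428.0, 215.0, 459.0, 252.0], 1025)]
top phone [(0.96, [377.0, 240.0, 423.0, 306.0], 1804)]
top parts_tray [(0.91, [430.0, 215.0, 459.0, 253.0], 1046), (0.27, [160.0, 187.0, 186.0, 199.0], 89)]
top screwdriver [(0.9, [252.0, 257.0, 294.0, 272.0], 330)]
top tweezers [(0.67, [157.0, 151.0, 201.0, 176.0], 317), (0.23, [432.0, 213.0, 462.0, 253.0], 1046)]
top flux_bottle [(0.74, [235.0, 137.0, 253.0, 154.0], 174)]
top solder_reel [(0.66, [197.0, 147.0, 221.0, 166.0], 362)]
```

Candidates: silver spring on the grey rest (top 181,192; scene 363,257), orange one (top 180,262; scene 384,213), and brown one (top 78,212; scene 487,279). I choose the silver one on the rest. The holder is at top (332,184). Next, one close crop of both.

Run:
```python
import cv2,numpy as np
t=cv2.imread("pics/top0.png"); s=cv2.imread("pics/scene0.png")
a=cv2.resize(t[140:225,270:395],(800,544),interpolation=cv2.INTER_CUBIC)  #6.4x
b=cv2.resize(t[170:215,140:220],(400,225),interpolation=cv2.INTER_CUBIC)
c=cv2.resize(s[235:285,325:410],(382,225),interpolation=cv2.INTER_CUBIC)
a2=cv2.resize(t[140:225,270:395],(530,360),interpolation=cv2.INTER_CUBIC) #4.24x
bc=np.hstack([b,c]); top=np.zeros((360,782,3),np.uint8); top[:,:530]=a2
cv2.imwrite("pics/crop0.png",np.vstack([top,bc]))
```

```text
(no output)
```

View pics/crop0.png

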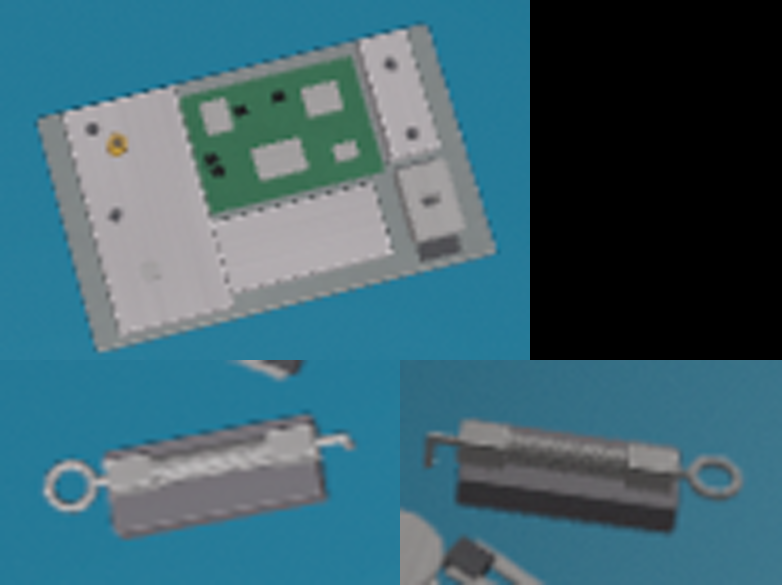

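The crop shows the silver spring on the grey rest: loop at top (154,195), hook pin at (209.6,186.4). On the holder, the tab's slot is at about (371.4,187.2), the grey round post head at (305.6,203.7) and the brass standoff at (297.5,174).

Run:
```python
from h import *
c=lambda x,y:(x/4.24+270-.4,y/4.24+140-.4)
# base corners (holder frame at z=.01): left-top,(right-top),(right-bot),(left-bot)
cr=px2w("top",[c(38,118),c(428,25),c(495,250),c(98,352)],0.01)[:,:2]
print("corners",np.round(cr,4).tolist())
# jaw side = right (-x), spring line y=+40 near bottom of picture
m=np.array([[.125,-.075],[-.125,-.075],[-.125,.075],[.125,.075]])
mc=cr.mean(0); H=(m).T@(cr-mc); U,S,V=np.linalg.svd(H); Rr=(V.T@np.diag([1,np.linalg.det(V.T@U.T)])@U.T)
yaw=np.arctan2(Rr[1,0],Rr[0,0]); print("holder",mc,"yaw",np.degrees(yaw), "res",np.round((m@Rr.T+mc-cr)*1e3,1).tolist())
for nm,p,z in(("slot",c(430,200),.026),("posthead",c(151,270),.042)):
    w=px2w("top",[p],z)[0,:2]; print(nm,w,"holder frame",(w-mc)@Rr)
sp=px2w("top",[(154-.4,195-.4),(209.6-.4,186.4-.4)],.028)[:,:2]
d=sp[0]-sp[1]; print("loop,hook",sp,np.linalg.norm(d),"yaw",np.degrees(np.arctan2(d[1],d[0])))
sp=px2w("scene",[(325+(714-400)/4.5-.4,235+(477-360)/4.5-.4),(325+(434-400)/4.5-.4,235+(437-360)/4.5-.4)],.028)[:,:2]
d=sp[0]-sp[1]; print("scene loop,hook",sp,np.linalg.norm(d),"yaw",np.degrees(np.arctan2(d[1],d[0])))
```

```text
corners [[0.6496, 0.0442], [0.7049, -0.1989], [0.5618, -0.2312], [0.5039, 0.0108]]
holder [ 0.60504905 -0.09375767] yaw 103.05975234560144 res [[0.3, 0.8], [1.4, 0.3], [-1.6, -1.3], [-0.1, 0.2]]
slot [ 0.58993134 -0.19004786] holder frame [-0.09038353  0.03648511]
posthead [ 0.54713498 -0.02037067] holder frame [0.08457552 0.03983307]
loop,hook [[0.57939857 0.36489533]
 [0.59913748 0.2220168 ]] 0.14423557079291174 yaw 97.86571850732629
scene loop,hook [[0.57711775 0.36435639]
 [0.59984133 0.22602188]] 0.14018843479721818 yaw 99.32841043342226
```

```bash
python3 -m inch '[0.3,-0.27,0,0,0,-0.2, 0.6,-0.55,0,0,0,-0.4, 0.9,-0.82,0,0,0,-0.6, 0.95,-0.86,0,0,0,-0.8, 0.95,-0.86,0,0,0,-0.8, 0.95,-0.86,0,0,0,-0.8, 0.95,-0.86,0,0,0,-0.8, 0.95,-0.86,0,0,0,-0.8, 0.95,-0.86,0,0,0,-0.8, 0.95,-0.86,0,0,0,-0.8, 0.95,-0.86,0,0,0,-0.8]' 40 40
python3 -m inch '[1,0.58,0,0,0,0, 1,0.58,0,0,0,0]'
python3 -m inch '[1,0.58,0,0,0,0, 1,0.58,0,0,0,0, 1,0.58,0,0,0,0]'
python3 - <<'E'
from h import *
print(rows([.5956,.2496,.12],R.from_euler('z',98.5,degrees=True)*R.from_euler('x',180,degrees=True)),get_obs()["q"])
E
```

```text
time: 2.52
position: [0.3159, -0.4641, 0.2446]
tool_rot: [0.652, 0.758, -0.0, 0.0]
ft_force: [-0.5, -1.4, 0.6]
grip_width: 0.0402
grip_force: 0.0
time: 2.68
position: [0.3466, -0.3879, 0.2445]
tool_rot: [0.656, 0.755, -0.0, 0.001]
ft_force: [0.3, 0.2, 0.5]
grip_width: 0.0403
grip_force: 0.0
time: 2.93
position: [0.381, -0.2944, 0.2443]
tool_rot: [0.653, 0.757, 0.001, -0.002]
ft_force: [-0.8, -0.2, 0.1]
grip_width: 0.0397
grip_force: 0.0
[ 6.322e+00  3.657e+00  1.585e+00 -0.000e+00 -3.000e-03 -0.000e+00] [-0.89184968  0.33740175  1.78081521  0.00251687  1.02823475 -1.04114678]
```

```bash
for i in 1; do
python3 -m inch '[1,0.58,0,0,0,0, 1,0.58,0,0,0,0]'
python3 -m inch '[1,0.58,0,0,0,0, 1,0.58,0,0,0,0]'
python3 -m inch '[1,0.58,0,0,0,0, 1,0.58,0,0,0,0]'
python3 -m inch '[1,0.58,0.1,0,0,0, 1,0.58,0.1,0,0,0]'
python3 -m inch '[1,0.58,0.4,0,0,0, 1,0.58,0.4,0,0,0]'
python3 -m inch '[1,0.58,0.9,0,0,0, 1,0.58,0.9,0,0,0, 1,0.58,0.9,0,0,0, 1,0.58,0.9,0,0,0]'
done | grep -E "time|pos"
python3 - <<'E'
from h import *
print(rows([.5956,.2496,.12],R.from_euler('z',98.5,degrees=True)*R.from_euler('x',180,degrees=True)),get_obs()["q"])
E
```

```text
time: 3.1
position: [0.4122, -0.2233, 0.2449]
time: 3.27
position: [0.4429, -0.1446, 0.2448]
time: 3.43
position: [0.4738, -0.0669, 0.2449]
time: 3.6
position: [0.5047, 0.0104, 0.2378]
time: 3.77
position: [0.5342, 0.0838, 0.2105]
time: 4.1
position: [0.5665, 0.1718, 0.1338]
[ 0.907  0.505  0.171 -0.003 -0.001  0.   ] [ 0.10526018  0.62920382  1.61032849  0.00169053  0.90649825 -0.04470373]
```

```bash
python3 -m inch '[0.907,0.505,0.5,0,0,0, 0.907,0.505,0.5,0,0,0, 0.907,0.505,0.5,0,0,0, 0.907,0.505,0.5,0,0,0]'
python3 - <<'E'
from h import *
o=get_obs();print(o["position"],o["tool_rot"])
a=camera("scene");t=camera("top")
cv2.imwrite("pics/l1.png",np.hstack([cv2.resize(a[190:290,305:435],None,fx=3,fy=3,interpolation=2),cv2.resize(t[150:250,130:260],None,fx=3,fy=3,interpolation=2)])[:,:,::-1])
E
```

```text
time: 4.43
position: [0.5963, 0.2472, 0.0968]
tool_rot: [0.653, 0.758, -0.0, -0.0]
ft_force: [0.3, -0.4, 0.1]
grip_width: 0.0398
grip_force: 0.0
[0.59631211 0.24716118 0.09680923] [ 6.52620065e-01  7.57685167e-01 -4.06065206e-04 -2.68747786e-04]
```

View pics/l1.png

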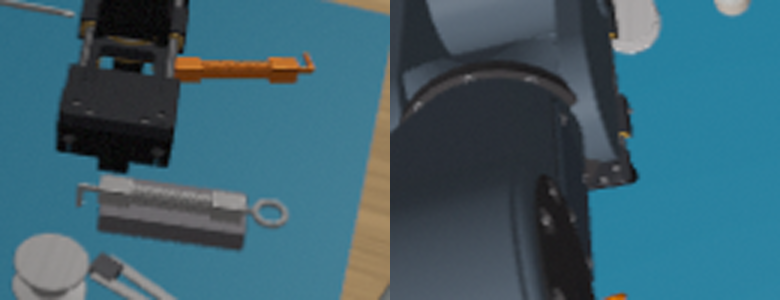

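The fingers stand right above the hook ferrule (left half, 117,184), with the orange spring well behind.

```bash
python3 -m inch '[0.03,0,0.3,0,0,0, 0.03,0,0.5,0,0,0, 0.03,0,0.6,0,0,0, 0.03,0,0.65,0,0,0, 0.03,0,0.65,0,0,0, 0.03,0,0.65,0,0,0]'
python3 -m inch '[0,0,0,0,0,0, 0,0,0,0,0,0, 0,0,0,0,0,0, 0,0,0,0,0,0, 0,0,0,0,0,0, 0,0,0,0,0,0]' 5 40
```

```text
time: 5.03
position: [0.5964, 0.2474, 0.0471]
tool_rot: [0.653, 0.757, 0.0, 0.0]
ft_force: [-0.1, 0.5, -0.8]
grip_width: 0.04
grip_force: 0.0
time: 5.53
position: [0.5962, 0.2483, 0.0465]
tool_rot: [0.653, 0.757, 0.0, 0.0]
ft_force: [-0.3, 0.4, 2.2]
grip_width: 0.0157
grip_force: 40.0
```

```bash
python3 -m inch '[0,0,-0.2,0,0,0, 0,0,-0.5,0,0,0, 0,0,-0.8,0,0,0, 0,0,-1,0,0,0, 0,0,-1,0,0,0]' 5 50
(python3 -m inch '[-0.4,0,0,0,0,0, -0.8,-0.1,0,0,0,0, -1,-0.17,0,0,0,0]'
python3 -m inch '[-0.4,0,0,0,0,0, -0.8,-0.1,0,0,0,0, -1,-0.17,0,0,0,0]'
python3 -m inch '[-0.4,0,0,0,0,0, -0.8,-0.1,0,0,0,0, -1,-0.17,0,0,0,0]'
python3 -m inch '[-0.4,0,0,0,0,0, -0.8,-0.1,0,0,0,-0.03, -1,-0.17,0,0,0,-0.05, -1,-0.17,0,0,0,-0.05, -1,-0.17,0,0,0,-0.05]') | grep -E "time|pos|width"
python3 - <<'E'
from h import *
o=get_obs();print(o["position"],o["tool_rot"],o["ft_force"],o["moment"],rows([.5842,-.1647,.10],R.from_euler('z',103,degrees=True)*R.from_euler('x',180,degrees=True)))
cv2.imwrite("pics/s2.png",camera("scene")[:,:,::-1])
E
```

```text
time: 5.95
position: [0.598, 0.2488, 0.1297]
tool_rot: [0.653, 0.757, 0.003, 0.002]
ft_force: [0.2, 0.1, -0.4]
grip_width: 0.0158
grip_force: 50.0
time: 6.2
position: [0.5933, 0.1644, 0.1248]
grip_width: 0.0154
time: 6.45
position: [0.5918, 0.0827, 0.1247]
grip_width: 0.0152
time: 6.7
position: [0.5904, 0.0015, 0.1248]
grip_width: 0.0157
time: 7.12
position: [0.5881, -0.077, 0.1249]
grip_width: 0.0153
[ 0.58813418 -0.07701394  0.12485812] [ 6.23962773e-01  7.81453088e-01 -2.34772786e-04 -1.21424948e-03] [-0.82837074  1.24248675 -1.38337346] [-0.04837486 -0.10616685  0.01821681] [-1.059e+00 -2.900e-01  3.100e-01 -1.000e-03 -1.000e-03 -2.000e-03]
```

```bash
python3 -m inch '[-0.5,-0.15,0,0,0,0, -0.9,-0.28,0.2,0,0,0, -1,-0.29,0.4,0,0,0, -1,-0.29,0.5,0,0,0, -1,-0.29,0.55,0,0,0, -1,-0.29,0.55,0,0,0]'
python3 - <<'E'
from h import *
o=get_obs();print(o["position"],o["tool_rot"])
a=camera("scene");t=camera("top")
cv2.imwrite("pics/l2.png",np.hstack([cv2.resize(a[180:270,140:270],None,fx=4,fy=4,interpolation=2)[:,:400],cv2.resize(t[140:230,290:390],None,fx=4,fy=4,interpolation=2)])[:,:,::-1])
E
```

```text
time: 7.67
position: [0.5833, -0.1571, 0.0807]
tool_rot: [0.622, 0.783, -0.0, -0.002]
ft_force: [0.2, 0.8, -0.9]
grip_width: 0.0152
grip_force: 50.0
[ 0.58332313 -0.15708464  0.080738  ] [ 6.22186309e-01  7.82866534e-01 -2.00717002e-04 -2.03640189e-03]
```

View pics/l2.png

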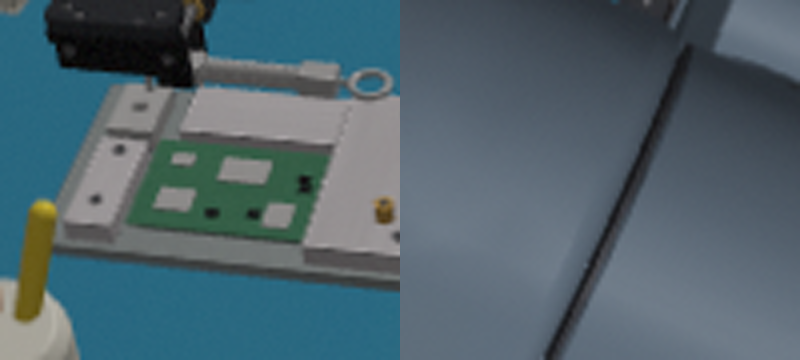

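Scene view: pin tip at (177.5,202), the slot at (175.2,206.5), and the loop at (232.7,201). The spring looks level.

Run:
```python
from h import *
o=get_obs()
c=lambda x,y:(140+x/4-.4,180+y/4-.4)
s=px2w("scene",[c(141,106)],.026)[0];p=px2w("scene",[c(150,90)],.0402)[0];l=px2w("scene",[c(371,84)],.0622)[0]
print("slot",s,"pin",p,"loop",l,np.linalg.norm((l-p)[:2]))
r=R.from_quat(o["tool_rot"]);i=lambda v:np.round(r.inv().apply(v-o["position"])*1e3,1)
print("tool frame mm: slot",i(s),"slot_top",i(np.array([.590,-.190,.026])),"pin",i(p),"loop",i(l))
# camera-based diff pin->slot
```

```text
slot [ 0.58767052 -0.1897954   0.026     ] pin [ 0.58585046 -0.18194895  0.0402    ] loop [ 0.55395439 -0.04195492  0.0622    ] 0.14358164575458923
tool frame mm: slot [-32.1  -4.1  56.2] slot_top [-32.9  -1.9  56.2] pin [-24.1  -4.1  42. ] loop [119.5  -3.5  20.1]
```

```bash
python3 -m inch '[-0.05,0,0,0,0,0, -0.1,-0.012,0.05,0,0,0, -0.1,-0.012,0.1,0,0,0, -0.1,-0.012,0.13,0,0,0, -0.1,-0.012,0.13,0,0,0, -0.1,-0.012,0.13,0,0,0]'
python3 -m inch '[0,0,0.01,0,0,0, 0,0,0.02,0,0,0, 0,0,0.02,0,0,0, 0,0,0.02,0,0,0]'
python3 -m inch '[0,0,0.01,0,0,0, 0,0,0.02,0,0,0, 0,0,0.02,0,0,0, 0,0,0.02,0,0,0]'
```

```text
time: 8.27
position: [0.5849, -0.1675, 0.0715]
tool_rot: [0.623, 0.782, -0.0, -0.0]
ft_force: [0.4, 0.6, -1.1]
grip_width: 0.0155
grip_force: 50.0
time: 8.6
position: [0.5852, -0.1675, 0.0701]
tool_rot: [0.623, 0.782, -0.0, -0.0]
ft_force: [0.7, -0.2, -0.9]
grip_width: 0.0154
grip_force: 50.0
time: 8.93
position: [0.5852, -0.1675, 0.0684]
tool_rot: [0.623, 0.782, 0.0, -0.0]
ft_force: [0.8, 0.2, -1.5]
grip_width: 0.0154
grip_force: 50.0
```

Run:
```python
from h import *
print(get_obs()["position"])
cv2.imwrite("pics/l3.png",cv2.resize(camera("scene")[190:220,155:205],None,fx=14,fy=14,interpolation=2)[:,:,::-1])
```

```text
[ 0.58519543 -0.16754434  0.06844715]
```

View pics/l3.png

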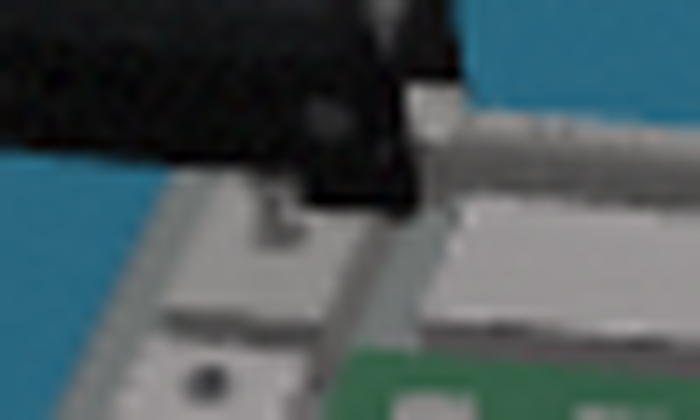

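The pin (272,215) hangs just over the slot (281,231), so it is slightly toward -x and possibly a little behind. I shift x by +1.5 mm and feel downward.

```bash
python3 -m inch '[0.02,0,0.01,0,0,0, 0.02,0,0.02,0,0,0, 0.02,0,0.02,0,0,0]'
python3 -m inch '[0,0,0.008,0,0,0, 0,0,0.015,0,0,0, 0,0,0.015,0,0,0]'
python3 -m inch '[0,0,0.008,0,0,0, 0,0,0.015,0,0,0, 0,0,0.015,0,0,0]'
```

```text
time: 9.23
position: [0.5847, -0.1658, 0.0667]
tool_rot: [0.623, 0.782, -0.0, -0.0]
ft_force: [-0.2, 0.0, -0.3]
grip_width: 0.0151
grip_force: 50.0
time: 9.48
position: [0.5848, -0.166, 0.0656]
tool_rot: [0.623, 0.782, -0.0, -0.0]
ft_force: [-0.1, 0.8, -1.4]
grip_width: 0.0153
grip_force: 50.0
time: 9.73
position: [0.5848, -0.166, 0.0644]
tool_rot: [0.623, 0.782, -0.0, -0.0]
ft_force: [0.0, 0.5, -0.7]
grip_width: 0.0151
grip_force: 50.0
```

```bash
python3 -m inch '[0,0,0.01,0,0,0, 0,0,0.02,0,0,0, 0,0,0.02,0,0,0]'
python3 -m inch '[0,0,0.01,0,0,0, 0,0,0.02,0,0,0, 0,0,0.02,0,0,0]'
```

```text
time: 9.98
position: [0.5848, -0.166, 0.0628]
tool_rot: [0.623, 0.782, -0.0, -0.0]
ft_force: [0.1, 0.6, -1.5]
grip_width: 0.015
grip_force: 50.0
time: 10.23
position: [0.5848, -0.166, 0.0611]
tool_rot: [0.623, 0.782, -0.0, -0.0]
ft_force: [-0.3, 0.2, -1.3]
grip_width: 0.0155
grip_force: 50.0
```

```bash
python3 -m inch '[0,0,0.015,0,0,0, 0,0,0.03,0,0,0, 0,0,0.03,0,0,0, 0,0,0.03,0,0,0]'
python3 -m inch '[0,0,0.015,0,0,0, 0,0,0.03,0,0,0, 0,0,0.03,0,0,0, 0,0,0.03,0,0,0]'
python3 -m inch '[0,0,0.015,0,0,0, 0,0,0.03,0,0,0, 0,0,0.03,0,0,0, 0,0,0.03,0,0,0]'
python3 - <<'E'
from h import *
print(get_obs()["position"])
cv2.imwrite("pics/l4.png",cv2.resize(camera("scene")[185:230,150:250],None,fx=8,fy=8,interpolation=2)[:,:,::-1])
E
```

```text
time: 10.57
position: [0.5848, -0.166, 0.0588]
tool_rot: [0.623, 0.782, -0.0, -0.0]
ft_force: [-0.2, 0.6, -0.7]
grip_width: 0.0152
grip_force: 50.0
time: 10.9
position: [0.5848, -0.166, 0.0564]
tool_rot: [0.623, 0.782, -0.0, -0.0]
ft_force: [-0.5, 0.1, 0.3]
grip_width: 0.0153
grip_force: 50.0
time: 11.23
position: [0.5848, -0.166, 0.054]
tool_rot: [0.623, 0.782, -0.0, -0.0]
ft_force: [-0.2, 0.3, -1.7]
grip_width: 0.0154
grip_force: 50.0
[ 0.58475988 -0.16595069  0.0539871 ]
```

View pics/l4.png

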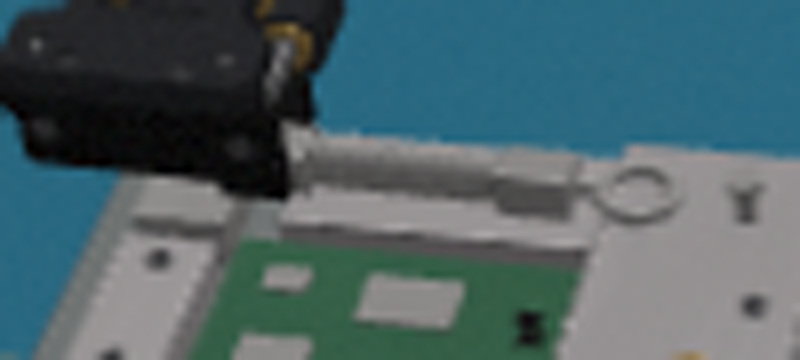

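The pin is in the slot and the spring lies nearly flat along the bed. The loop at (637,195) in the crop points to the post at (745,200). I lower the last bit and release.

```bash
python3 -m inch '[0,0,0.01,0,0,0, 0,0,0.014,0,0,0, 0,0,0.014,0,0,0]'
python3 -m inch '[0,0,0.006,0,0,0, 0,0,0.006,0,0,0, 0,0,0.006,0,0,0]'
```

```text
time: 11.53
position: [0.5848, -0.166, 0.0529]
tool_rot: [0.623, 0.782, -0.0, -0.0]
ft_force: [-0.4, -0.5, -0.7]
grip_width: 0.0155
grip_force: 50.0
time: 11.78
position: [0.5849, -0.166, 0.0526]
tool_rot: [0.623, 0.782, 0.0, 0.0]
ft_force: [-0.4, 0.1, -0.3]
grip_width: 0.0156
grip_force: 50.0
```

```bash
python3 -m inch '[0,0,0,0,0,0, 0,0,0,0,0,0, 0,0,0,0,0,0]' 36 40
python3 -m inch '[0,0,-0.2,0,0,0, 0,0,-0.4,0,0,0, 0.4,0,-0.4,0,0,0, 0.8,0,-0.4,0,0,0, 1,0,-0.4,0,0,0, 1,0,-0.4,0,0,0, 1,0,-0.4,0,0,0]'
python3 - <<'E'
from h import *
print(get_obs()["position"])
cv2.imwrite("pics/l5.png",cv2.resize(camera("scene")[185:230,150:250],None,fx=8,fy=8,interpolation=2)[:,:,::-1])
E
```

```text
time: 12.03
position: [0.585, -0.166, 0.0526]
tool_rot: [0.623, 0.782, 0.0, 0.0]
ft_force: [-0.1, -0.3, -0.4]
grip_width: 0.028
grip_force: 0.0
time: 12.62
position: [0.5671, -0.0874, 0.0846]
tool_rot: [0.622, 0.783, -0.0, 0.0]
ft_force: [0.7, -0.8, -0.1]
grip_width: 0.036
grip_force: 0.0
[ 0.56707136 -0.08743945  0.08459565]
```

View pics/l5.png

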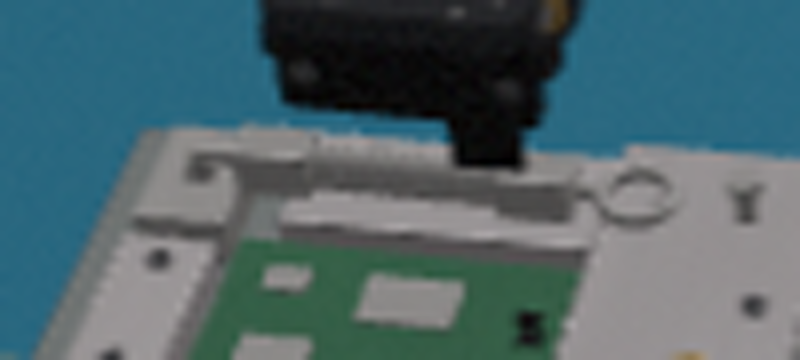

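The spring lies flat with its pin in the slot. The loop ferrule is centred at (537,190), the loop at (637,197), and the post head at about (745,188). The finger at (487,160) needs to move some mm further along x.

Run:
```python
from h import *
o=get_obs();r=R.from_quat(o["tool_rot"]);c=lambda x,y:(150+x/8-.4,185+y/8-.4)
i=lambda v:np.round(r.inv().apply(v-o["position"])*1e3,1)
for n,p,z in(("tip",c(487,166),.0626),("ferr top",c(537,178),.042),("loop",c(637,197),.034),("posthead",c(745,188),.042),("hookpin",c(205,165),.034)):
    w=px2w("scene",[p],z)[0]; print(n,w,i(w))
print("slot top",i(np.array([.590,-.190,.026])),"post top",i(np.array([.5471,-.0204,.026])))
```

```text
tip [ 0.58938269 -0.08339729  0.0626    ] [ 0.1 22.3 22.1]
ferr top [ 0.56816281 -0.07927098  0.042     ] [ 8.9  2.5 42.6]
loop [ 0.55703708 -0.05106895  0.034     ] [38.9 -2.  50.6]
posthead [ 0.54942666 -0.01740859  0.042     ] [73.4 -1.8 42.6]
hookpin [ 0.59208057 -0.18474822  0.034     ] [-99.3   2.   50.8]
slot top [-103.9   -1.2   58.8] post top [71.  -4.8 58.6]
```

```bash
python3 -m inch '[0.088,0,0.1,0,0,0, 0.088,0,0.25,0,0,0, 0.088,0,0.38,0,0,0, 0.088,0,0.42,0,0,0, 0.088,0,0.42,0,0,0, 0.088,0,0.42,0,0,0]'
python3 -m inch '[0,0,0,0,0,0, 0,0,0,0,0,0, 0,0,0,0,0,0, 0,0,0,0,0,0, 0,0,0,0,0,0]' 5 50
python3 -m inch '[0,0,-0.03,0,0.01,0, 0,0,-0.06,0,0.02,0, 0,0,-0.1,0,0.04,0, 0,0,-0.14,0,0.055,0, 0,0,-0.16,0,0.061,0, 0,0,-0.16,0,0.061,0, 0,0,-0.16,0,0.061,0]'
```

```text
time: 13.17
position: [0.5651, -0.0816, 0.0501]
tool_rot: [0.623, 0.782, -0.0, -0.001]
ft_force: [0.3, 1.3, 0.0]
grip_width: 0.036
grip_force: 0.0
time: 13.58
position: [0.5655, -0.0812, 0.0512]
tool_rot: [0.623, 0.782, 0.0, 0.0]
ft_force: [-0.1, -1.1, -0.5]
grip_width: 0.0157
grip_force: 50.0
time: 14.17
position: [0.5657, -0.0817, 0.0638]
tool_rot: [0.622, 0.781, 0.03, -0.037]
ft_force: [1.0, -2.6, -2.2]
grip_width: 0.0154
grip_force: 50.0
```

```bash
python3 -m inch '[0.04,-0.005,0.004,0,0,-0.004, 0.08,-0.01,0.008,0,0,-0.008, 0.13,-0.015,0.013,0,0,-0.013, 0.175,-0.02,0.017,0,0,-0.013, 0.175,-0.02,0.017,0,0,-0.013, 0.175,-0.02,0.017,0,0,-0.013]'
python3 -m inch '[0.04,-0.005,0.004,0,0,0, 0.08,-0.01,0.008,0,0,0, 0.1,-0.01,0.01,0,0,0, 0.1,-0.01,0.01,0,0,0, 0.1,-0.01,0.01,0,0,0]'
python3 - <<'E'
from h import *
o=get_obs();r=R.from_quat(o["tool_rot"]);print(r.inv().apply(o["ft_force"]),np.degrees(r.as_euler('xyz')))
E
```

```text
time: 14.67
position: [0.561, -0.0681, 0.0638]
tool_rot: [0.614, 0.788, 0.03, -0.036]
ft_force: [0.9, -5.6, -1.5]
grip_width: 0.0159
grip_force: 50.0
time: 15.08
position: [0.5592, -0.0614, 0.064]
tool_rot: [0.614, 0.788, 0.03, -0.035]
ft_force: [0.5, -7.2, -0.9]
grip_width: 0.0155
grip_force: 50.0
[-7.12565764 -1.28719277  0.21971874] [179.75307171  -5.29644444 104.18825809]
```

```bash
python3 -m inch '[0.04,0,0.004,0,0,0, 0.08,0,0.008,0,0,0, 0.1,0,0.01,0,0,0, 0.1,0,0.01,0,0,0, 0.1,0,0.01,0,0,0, 0.1,0,0.01,0,0,0]'
python3 - <<'E'
from h import *
o=get_obs();r=R.from_quat(o["tool_rot"]);print(r.inv().apply(o["ft_force"]),o["position"])
a=camera("scene");t=camera("top")
cv2.imwrite("pics/l6.png",np.vstack([cv2.resize(a[185:225,150:250],None,fx=8,fy=8,interpolation=2),cv2.resize(t[170:200+15,290:390],None,fx=6,fy=6,interpolation=2)[:,:,:].copy() if 0 else cv2.resize(t[185:220,285:385],None,fx=8,fy=8,interpolation=2)])[:,:,::-1])
E
```

```text
time: 15.58
position: [0.5577, -0.0544, 0.064]
tool_rot: [0.614, 0.788, 0.03, -0.034]
ft_force: [0.2, -9.0, -1.2]
grip_width: 0.0155
grip_force: 50.0
[-8.857691   -1.98190132  0.38795815] [ 0.55770749 -0.05436751  0.06404423]
```

View pics/l6.png

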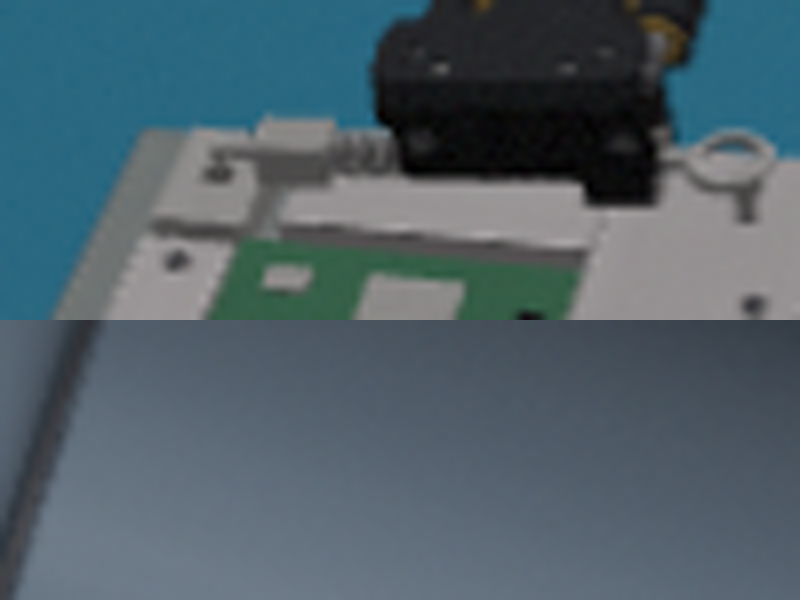

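The loop (ring 683–775 × 128–192, centre 729,160) hangs above and slightly left of the post (shank foot 748,212). The jaw has shut: the gap to the bed has closed up. The hook ferrule is still down at the tab.

Run:
```python
from h import *
o=get_obs();r=R.from_euler('z',104.2,degrees=True)*R.from_euler('x',180,degrees=True);c=lambda x,y:(150+x/8-.4,185+y/8-.4)
i=lambda v:np.round(r.inv().apply(v-o["position"])*1e3,1)
print(o["position"])
for n,p,z in(("loop",c(729,160),.050),("loop z53",c(729,160),.053),("posthead",c(745,188),.042),("foot",c(748,214),.026),("pin",c(218,172),.026)):
    w=px2w("scene",[p],z)[0]; print(n,w.round(4),i(w))
f=r.as_matrix()[:,0]
L=o["position"]+f*.032; L[2]=.05
P=np.array([.5494,-.0174,.042])
print("nominal loop",L,"px crop",(w2px("scene",[L])[0]-[150,185]+.4)*8)
for z in(.026,.042,.05): print("post",z,(w2px("scene",[[.5494,-.0174,z]])[0]-[150,185]+.4)*8)
ft=px2w("top",[(151/4.24+269.6,270/4.24+139.6)],.042)[0]; print(ft,i(ft))
```

```text
[ 0.55771453 -0.0544416   0.06400587]
loop [ 0.5475 -0.0232  0.05  ] [32.8 -2.2 14. ]
loop z53 [ 0.5507 -0.0216  0.053 ] [33.6  1.2 11. ]
posthead [ 0.5494 -0.0174  0.042 ] [37.9  1.  22. ]
foot [ 0.5438 -0.0198  0.026 ] [37. -5. 38.]
pin [ 0.5858 -0.185   0.026 ] [-133.5   -4.8   38. ]
nominal loop [ 0.5498647  -0.02341935  0.05      ] px crop [725.16815125 164.4921473 ]
post 0.026 [747.67924329 226.98775772]
post 0.042 [745.06140432 187.95338225]
post 0.05 [743.73790157 168.16759985]
[ 0.54713498 -0.02037067  0.042     ] [35.6 -1.9 22. ]
```

Run:
```python
from h import *
s=cv2.imread("pics/scene0.png",0);t=cv2.imread("pics/top0.png",0)
print("scene cols 236..251");[print(y,s[y,236:252]) for y in range(203,217)]
print("top cols 298..313");[print(y,t[y,298:314]) for y in range(197,211)]
b=np.array([.0023,-.0002,0])
for P in([.5471,-.0204],[.5494,-.0204],[.545,-.0204]):
    print(P,[w2px("scene",[np.r_[P,z]-b])[0].round(1) for z in(.026,.039,.042)],[w2px("top",[np.r_[P,z]])[0].round(1) for z in(.026,.042)])
```

```text
scene cols 236..251
203 [ 98 103 102  82  83  83  84  84  83  83  84  84  83  85  83  83]
204 [139 139 138 138 134 126 126 125 117 113 108  98 104 100  83  84]
205 [140 141 140 140 139 140 139 137 136 138 138 139 138 137 131 128]
206 [139 140 139 139 138 135 131 131 133 138 140 140 139 139 139 139]
207 [139 139 139 140 136 130 131 131 132 135 140 139 140 138 139 140]
208 [138 139 140 139 125 111 118 113  95 115 139 139 138 138 139 140]
209 [140 139 138 139 133 104  74  72  97 130 139 137 138 138 139 140]
210 [139 138 139 138 138 121  80  69 105 136 139 138 137 138 139 140]
211 [138 138 138 137 138 124  90  68 106 135 138 136 136 138 138 140]
212 [139 137 138 138 138 125  91  70 103 133 137 137 138 138 139 139]
213 [138 139 137 138 138 136 136 135 138 137 137 138 138 139 140 139]
214 [137 137 138 139 138 137 137 138 139 139 137 137 138 138 139 139]
215 [137 137 137 137 136 136 138 139 137 137 138 138 138 138 140 138]
216 [138 136 137 138 138 137 137 138 138 138 138 139 139 138 138 142]
top cols 298..313
197 [167 166 167 166 167 167 165 167 167 166 167 167 167 168 167 166]
198 [167 166
[... 601 characters left out ...]
168 168 168 169]
207 [168 167 168 166 167 169 167 167 166 166 168 168 169 168 168 169]
208 [168 168 167 166 167 168 168 167 166 166 168 168 168 168 168 169]
209 [169 167 168 167 166 168 169 169 167 165 168 169 168 168 169 169]
210 [170 169 168 167 167 168 169 170 167 166 167 170 169 169 169 169]
[0.5471, -0.0204] [array([242.8, 211.6]), array([242.5, 207.6]), array([242.5, 206.7])] [array([304.9, 204.5]), array([305.2, 203.3])]
[0.5494, -0.0204] [array([242.4, 212.1]), array([242.1, 208.2]), array([242.1, 207.3])] [array([304.8, 203.6]), array([305.2, 202.4])]
[0.545, -0.0204] [array([243.1, 211. ]), array([242.9, 207.1]), array([242.8, 206.2])] [array([304.9, 205.3]), array([305.3, 204.1])]
```

Bias-corrected, both cameras agree that the post is at (0.5471,-0.0204) and the loop at (0.5499,-0.0234). I correct by +3 mm in x and -1.9 mm in y, then lower, feeling for contact.

```bash
python3 -m inch '[0.02,-0.012,0.002,0,0,0, 0.04,-0.024,0.004,0,0,0, 0.04,-0.024,0.004,0,0,0, 0.04,-0.024,0.004,0,0,0]'
python3 -m inch '[-0.002,0,0.02,0,0,0, -0.003,0,0.035,0,-0.01,0, -0.004,0,0.045,0,-0.015,0, -0.004,0,0.05,0,-0.018,0, -0.004,0,0.05,0,-0.018,0]'
python3 - <<'E'
from h import *
o=get_obs();r=R.from_quat(o["tool_rot"]);print(r.inv().apply(o["ft_force"]),o["position"],o["ft_force"])
E
```

```text
time: 16.02
position: [0.5559, -0.0521, 0.0642]
tool_rot: [0.614, 0.788, 0.03, -0.033]
ft_force: [3.0, -8.9, -2.1]
grip_width: 0.0157
grip_force: 50.0
time: 16.43
position: [0.5558, -0.0517, 0.0602]
tool_rot: [0.614, 0.789, 0.022, -0.022]
ft_force: [2.5, -8.3, -1.2]
grip_width: 0.0159
grip_force: 50.0
[-8.66729759  0.34996582  0.62890841] [ 0.55580624 -0.05172367  0.06019858] [ 2.45961352 -8.26087168 -1.16118462]
```

```bash
python3 -m inch '[-0.001,0,0.015,0,-0.005,0, -0.002,0,0.03,0,-0.01,0, -0.002,0,0.03,0,-0.01,0]'
python3 -m inch '[-0.001,0,0.015,0,-0.005,0, -0.002,0,0.03,0,-0.01,0, -0.002,0,0.03,0,-0.01,0]'
python3 -m inch '[-0.001,0,0.01,0,-0.005,0, -0.001,0,0.02,0,-0.01,0, -0.001,0,0.02,0,-0.01,0]'
```

```text
time: 16.68
position: [0.5557, -0.0516, 0.0578]
tool_rot: [0.614, 0.789, 0.017, -0.016]
ft_force: [2.4, -8.8, -1.0]
grip_width: 0.0154
grip_force: 50.0
time: 16.93
position: [0.5557, -0.0516, 0.0554]
tool_rot: [0.614, 0.789, 0.012, -0.01]
ft_force: [3.7, -7.7, -0.9]
grip_width: 0.0159
grip_force: 50.0
time: 17.18
position: [0.5557, -0.0515, 0.0539]
tool_rot: [0.614, 0.789, 0.007, -0.004]
ft_force: [3.1, -9.0, -0.6]
grip_width: 0.0152
grip_force: 50.0
```

```bash
python3 -m inch '[0,0,0.01,0,-0.005,0, 0,0,0.02,0,-0.008,0, 0,0,0.025,0,-0.008,0, 0,0,0.025,0,-0.008,0]'
python3 - <<'E'
from h import *
o=get_obs();r=R.from_quat(o["tool_rot"]);print(np.degrees(r.as_euler('xyz')),o["position"])
E
```

```text
time: 17.52
position: [0.5558, -0.0515, 0.052]
tool_rot: [0.614, 0.789, 0.004, 0.001]
ft_force: [1.8, -8.7, -0.1]
grip_width: 0.0154
grip_force: 50.0
[ 1.79623804e+02 -1.74923536e-01  1.04205947e+02] [ 0.55584132 -0.05153251  0.05198444]
```

```bash
python3 -m inch '[-0.02,0,0,0,0,0, -0.04,0,0.004,0,0,0, -0.055,0,0.006,0,0,0, -0.055,0,0.006,0,0,0]'
python3 -m inch '[-0.01,0,0,0,0,0, -0.015,0,0,0,0,0, -0.015,0,0,0,0,0]'
```

```text
time: 17.85
position: [0.5564, -0.0547, 0.0516]
tool_rot: [0.615, 0.789, 0.004, -0.0]
ft_force: [3.4, -3.3, 1.5]
grip_width: 0.0155
grip_force: 50.0
time: 18.1
position: [0.5561, -0.055, 0.0513]
tool_rot: [0.615, 0.789, 0.004, -0.001]
ft_force: [4.2, -0.8, 2.9]
grip_width: 0.0153
grip_force: 50.0
```

Run:
```python
from h import *
a=camera("scene");cv2.imwrite("pics/l7full.png",a[:,:,::-1])
cv2.imwrite("pics/l7.png",np.vstack([cv2.resize(a[188:223,150:250],None,fx=8,fy=8,interpolation=2),cv2.resize(a[195:220,223:260],None,fx=11,fy=11,interpolation=2,dst=None) if 0 else np.pad(cv2.resize(a[198:218,225:260],None,fx=15,fy=15,interpolation=2),((0,0),(0,275),(0,0)))])[:,:,::-1])
[print(y,a[y,230:252,1]) for y in range(201,216)]
```

```text
201 [ 20  17  19  17  70 105 105 105 105 105 105 105 104 106 105 105 105 106
 105 105 105 105]
202 [ 14  20  21  17  72 104 105 107 106 105 105 104 105 105 105 105 105 106
 106 105 105 105]
203 [ 21  14  17  10  90 125 116 122 121 105 106 104 105 105 105 106 104 105
 105 106 105 104]
204 [  7   4   7  11  81 132 146 147 146 144 141 136 135 134 129 127 124 117
 122 119 106 107]
205 [  7   9  11  15  82 131 146 147 147 148 150 149 148 144 142 146 146 146
 147 145 138 134]
206 [ 24  17  16  10  79 132 138 134 143 127 113 130 139 139 140 143 147 147
 146 145 147 146]
207 [ 37  34  19  15  58 111 143 139 100  86 116 138 138 139 140 142 146 147
 146 144 146 147]
208 [ 44  35  24  14  48 103 137 131 126 144 132 118 125 119 101 122 146 146
 146 144 146 148]
209 [ 19  15  13  14  24  91 140 152 146 146 138 112  81  77  91 127 146 145
 146 145 146 147]
210 [ 11  18  11  13  84 113 119 144 147 145 145 128  86  90 131 139 132 144
 146 144 145 147]
211 [ 13  12  12  12  80 114 103 111 137 146 149 141 137 135 117 114 130 144
 145 146 147 147]
212 [ 11  22  57  82 115 144 132  99  82  90 100  94  92  87  94 126 144 144
 145 146 145 145]
213 [ 11  62 118 143 145 145 146 135 124 114 102 110 106 125 143 143 144 144
 144 146 147 146]
214 [101  96 129 147 145 146 144 144 144 143 143 142 143 144 146 145 145 145
 145 146 146 146]
215 [143 143 145 144 146 145 145 144 145 145 144 144 144 145 145 144 145 145
 145 146 146 145]
```

View pics/l7.png

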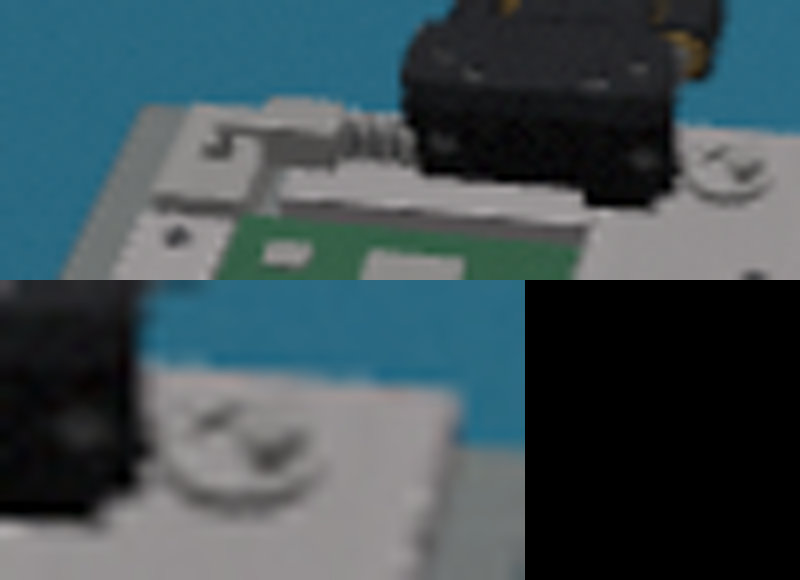

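The ring lies flat round the shank (crop 690–770 × 150–200). The head at (738,155) shows above it and the shank touches the ring's right inner side. I ease off the side load and release.

```bash
python3 -m inch '[-0.01,0.012,-0.008,0,0,0, -0.01,0.015,-0.008,0,0,0, -0.01,0.015,-0.008,0,0,0]'
python3 -m inch '[0,0,0,0,0,0, 0,0,0,0,0,0, 0,0,0,0,0,0, 0,0,0,0,0,0]' 30
python3 -m inch '[0,0,-0.2,0,0,0, 0,0,-0.5,0,0,0, 0,0,-0.8,0,0,0, 0,0,-1,0,0,0, 0,0,-1,0,0,0]'
python3 -m inch '[-0.5,-0.5,-0.5,0,0,0, -1,-1,-0.8,0,0,0, -1,-1,-0.8,0,0,0, -1,-1,-0.8,0,0,0]'
python3 - <<'E'
from h import *
a=camera("scene");cv2.imwrite("pics/f.png",a[:,:,::-1]);t=camera("top");cv2.imwrite("pics/ft.png",t[:,:,::-1])
[print(y,a[y,230:252,1]) for y in range(201,216)]
for n in("loop","standoff","hook_tip","spring"): print(n,[(round(d["conf"],2),np.round(d["bbox"]).tolist()) for d in cut_out("scene",n)][:3])
E
```

```text
time: 18.4
position: [0.556, -0.0551, 0.0512]
tool_rot: [0.615, 0.789, 0.003, -0.003]
ft_force: [4.0, 1.9, 1.9]
grip_width: 0.0152
grip_force: 50.0
time: 18.73
position: [0.5535, -0.0549, 0.0504]
tool_rot: [0.615, 0.789, 0.002, -0.005]
ft_force: [0.1, -0.1, 0.2]
grip_width: 0.0285
grip_force: 0.0
time: 19.15
position: [0.5568, -0.0566, 0.1339]
tool_rot: [0.615, 0.789, 0.004, -0.001]
ft_force: [0.7, -0.6, -0.3]
grip_width: 0.0299
grip_force: 0.0
time: 19.48
position: [0.4961, -0.158, 0.1958]
tool_rot: [0.616, 0.788, 0.002, -0.002]
ft_force: [0.9, 0.2, 0.2]
grip_width: 0.03
grip_force: 0.0
201 [103 103 103 102 102 101 104 102 102 103 101 102 102 101 102 103 104 104
 103 102 102 101]
202 [102 102 103 103 104 101 102 103 102 103 103 102 102 103 102 103 102 103
 103 102 102 103]
203 [131 131 130 125 123 123 113 118 117 102 102 104 102 102 102 100 103 103
 102 102 101 102]
204 [138 137 137 139 141 142 142 144 142 142 137 132 132 131 126 124 120 113
 121 116 104 102]
205 [134 136 134 134 143 145 143 143 136 134 146 146 145 141 139 142 143 142
 142 141 136 131]
206 [135 135 122 122 143 144 1
[... 632 characters left out ...]
2]
213 [139 132 131 143 142 143 142 132 120 111  99 106 104 122 140 141 141 140
 141 142 143 142]
214 [141 141 143 143 143 141 142 141 140 139 138 139 139 140 142 142 141 142
 142 141 142 143]
215 [142 142 142 142 142 142 141 141 141 141 140 140 141 141 141 142 141 142
 141 141 142 142]
loop [(0.8, [474.0, 271.0, 521.0, 300.0]), (0.77, [350.0, 209.0, 391.0, 216.0]), (0.72, [161.0, 202.0, 183.0, 242.0])]
standoff [(0.38, [160.0, 199.0, 187.0, 243.0])]
hook_tip [(0.94, [176.0, 199.0, 239.0, 213.0]), (0.79, [458.0, 255.0, 517.0, 302.0]), (0.64, [347.0, 212.0, 406.0, 223.0])]
spring [(0.75, [459.0, 256.0, 518.0, 301.0]), (0.74, [180.0, 200.0, 248.0, 215.0]), (0.74, [349.0, 205.0, 409.0, 218.0])]
```

```bash
python3 -c "
from rig import *
print(hand_in())"
```

```text
the job is handed in; nothing more can be done
None
```

I hooked the pin into the tab's slot first, then stretched the spring and set its loop round the post shank under the head. The jaw is shut, the gripper is clear, and I handed the job in at about 20 s; after release the loop had not moved in the camera image.

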